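Put the measured electrodes and gauges back in their holders

ROBOT

A 6-joint arm with a two-finger parallel gripper is mounted at the origin on a cart in front of the work surface, level with it; the furniture and walls round the work are solid. World frame = base frame: x ahead of the robot, y to its left, z up, the work surface at z = 0. Lengths are in m, angles in rad, forces in N, time in s.
With the tool pointing down it reaches from about 0.225 to 0.875 m from the base axis. Payload 3.4 kg.
Tool frame: the origin (TCP) lies at the very end of the fingers, on their centre line; the grasp point (between the pads) lies behind it (manip.grasp_offset is the z of the grasp point in the tool frame, in m); z points along the fingers, y is the line along which they close (so a half turn about z gives the same grasp; the last joint's range is limited). The gripper opens to 85 mm and grips with 20 to 120 N. Pads are 22 mm wide; open, the fingers measure 114 mm over their backs; the gripper's body (76 mm by 85 mm) begins 54 mm behind the grasp point. The pads swing forward as they close: fully open they stand 13 mm farther back than shut.
Start: joints at [1.163, 0.276, 1.505, -0, 1.361, -0.121], TCP at [0.163, 0.552, 0.231] pointing down, gripper open.
Joint ranges: [-2.89, 2.89], [-0.75, 2.08], [0.22, 2.7], [-1.18, 4.32], [0.11, 2.71], [-2.7, 2.7]. Speed limits (rad/s): [2.57, 2.57, 3.14, 3.14, 3.14, 3.14].

INTERFACE

Orientations are given as a unit quaternion [w, x, y, z].
In Python, from rig import manip gives the robot as it stands.
- The arm moves only by the shell command python3 -m pendant 'ROWS' [FORCE]. ROWS is JSON, a list of rows, each an object of numbers: "dx", "dy", "dz": the shift along the tool's x, y, z in m; "rx", "ry", "rz": the turn, a rotation vector about the tool's x, y, z in degrees; "hand": the finger opening in m, from 0 to 0.0854. In form: [{"dx": .., "dy": .., "dz": .., "rx": .., "ry": .., "rz": .., "hand": ..}, ...]. A call has 1 to 12 rows; each row shifts and turns the commanded pose from where the row before left it, along the tool's axes as they then stand; what a row does not reach is not made up. A row lasts 1/12 s, in which the tool goes at most 41.7 mm and 7.16 degrees, less where a joint would pass 70% of its speed; a pose out of reach is approached as far as the arm can. A call is refused whole if a number of a shift passes 0.0417 or a number of a turn 7.16, either way. A call with a gripper value outside its range is refused whole. The fingers move at their own pace and stop on an object; FORCE is the grip in N (left out, the last holds). Time passes only in rows, so rows that do not move let the fingers close. It gives the time, the measured TCP pose, the force, the opening and the grip force at its end, in the units of the state.
- manip.get_state(): the state, without advancing time (a new reading comes with each control period).
- manip.get_image(name): name is "side" or "top" or "wrist"; returns a dict with "frame" (480x640x3 uint8, red, green, blue), "fx", "fy", "cx", "cy" (pixels), "position" and "attitude" of the camera in the world; the wrist camera has in their place "mount" (4x4, takes a point from camera to tool coordinates, whose origin is the TCP and whose axes are the flange's). Camera axes: x right, y up, looking along -z (the intrinsics and any distortion apply to the point x, -y, -z); pixel columns grow to the right and rows downward; lengths in m; the calibration is good to about 2 mm. The wrist camera is an equidistant fisheye: a pixel r from the principal point sees the ray r / f radians off the axis. A picture is of the moment at which its call begins: read the wrist's pose just before it. There is no depth.
- manip.sign_off(): hands the job in; it is judged then, once.
The state is a dict: "clock": time; "qpos": joint angles; "qd": joint speeds; "effort": joint torques, N m; "position": TCP position; "ee_rot": TCP orientation; "contact_force": force on the tool from outside, world axes, zero at the start; "moment": the same for the moment, N m; "width": finger opening in m; "gripper_force": force on a finger pad.
Only numpy, scipy, OpenCV 4.12 (cv2) and the standard library are available. Lean on these libraries where they do the work, as an engineer would, in place of code of your own. Each camera call takes 0.05 s, during which the arm holds its last target. There are 200 camera calls.

TASK

The measuring is done, so clear the bench: stand each of the two loose graphite electrodes upright in the free pocket of the pallet that already holds an electrode of the same shape, put the ring gauge over the post of the gauge stand, and lay the plug gauge in the stand's two black saddles. Set the electrodes down, never drop or tip them, and leave the two electrodes that are already in the pallets in their pockets.

Things in the scene. Friction and masses are not known exactly. Their poses are not given: they have to be found in the camera images.
- fin_electrode: Finned (comb-like, several thin upright blades) graphite electrode, 48 mm tall: dark graphite, at most 26 x 26 mm across, on a bright square steel holder 38 x 38 x 14 mm; grip the holder's sides. Origin: centre of the holder's underside; x, y along its sides, z up. Stands loose on the bench.
- bullet_electrode: Bullet-shaped (one round upright post with a rounded nose) graphite electrode, 56 mm tall: dark graphite, at most 26 x 26 mm across, on a bright square steel holder 38 x 38 x 14 mm; grip the holder's sides. Origin: centre of the holder's underside; x, y along its sides, z up. Stands loose on the bench.
- ring_gauge: Steel ring gauge lying flat on the bench, 45 mm outside diameter, 16 mm high, bore about 18 mm. Origin: centre of its underside, z up along the bore.
- plug_handle (a point): Middle of the handle of the plug gauge lying on the bench: black handle 13 mm wide, 11.5 mm high, 60 mm long, a thinner bright plug at either end (22 mm at -y, 12 mm at +y; 94 mm in all). This point is 5.75 mm above the handle's underside; y along the gauge, z up. Grip the handle in its middle; either way round will do.
- fin_pallet: Two-pocket grey plastic pallet, 60 (x) x 114 (y) x 10 mm, fixed. Origin: centre of underside, z up. Pockets 48 x 48 mm at x = 0, y = -27 and +27 mm; pocket floor at z = 5 mm, rims 6 mm thick, top at z = 10 mm. The y = -27 pocket already holds a finned electrode, the y = +27 one is free. The other pallet looks the same but for the electrode in it.
- bullet_pallet: Two-pocket grey plastic pallet, 60 (x) x 114 (y) x 10 mm, fixed. Origin: centre of underside, z up. Pockets 48 x 48 mm at x = 0, y = -27 and +27 mm; pocket floor at z = 5 mm, rims 6 mm thick, top at z = 10 mm. The y = -27 pocket already holds a bullet-shaped electrode, the y = +27 one is free. The other pallet looks the same but for the electrode in it.
- gauge_stand: Fixed grey plate 90 (x) x 140 (y) mm, top z = 10 mm; origin: centre of underside. Ring post at (0, -40): 11 mm thick, a cone from z = 32 to its tip at z = 44; the ring rests on the plate. Two black saddles at x = -22 and 22, y = 35 mm, 5 mm thick, 39 mm apart inside: the plug's handle lies along x on z = 14 in slots 17 mm wide, flared above z = 19 to 35 mm at z = 28.
- fin_filed: Finned (comb-like, several thin upright blades) graphite electrode, 48 mm tall: dark graphite, at most 26 x 26 mm across, on a bright square steel holder 38 x 38 x 14 mm; grip the holder's sides. Origin: centre of the holder's underside; x, y along its sides, z up. Already stands loose in the y = -27 mm pocket of its pallet and is to stay there.
- bullet_filed: Bullet-shaped (one round upright post with a rounded nose) graphite electrode, 56 mm tall: dark graphite, at most 26 x 26 mm across, on a bright square steel holder 38 x 38 x 14 mm; grip the holder's sides. Origin: centre of the holder's underside; x, y along its sides, z up. Already stands loose in the y = -27 mm pocket of its pallet and is to stay there.

How it is judged:
By the outcome, as a careful person would: the job done as asked, in the order asked, and still so for the second after the job is handed in, with the robot touching nothing.
It also fails if it takes over 96 s, if anything falls off the work surface, if the arm or the gripper's body presses on something with over 40 N, if the wrist force passes 120 N, or if a joint passes its speed limit or range.

## Working session

There is one attempt and no reset: what is moved stays moved. The work goes in short steps, Python scripts to look and compute and a shell command to move; the robot and the scene stay as the last step left them, time stands still between calls to the robot, and variables do not carry over. Pictures are saved under pics/ and viewed, at most 18 in all, crops included, and the job is handed in when it is done.

```bash
ls; mkdir -p pics; python3 - <<'E'
from rig import manip
import cv2
print(manip.get_state(), manip.grasp_offset)
for n in ("top","side","wrist"):
    d=manip.get_image(n); cv2.imwrite(f"pics/{n}0.png",d["frame"][:,:,::-1])
    print(n,{k:v for k,v in d.items() if k!="frame"})
E
```

```text
pics
{'clock': 0.0, 'qpos': array([ 1.16302901e+00,  2.76604156e-01,  1.50616076e+00,  1.77386988e-05,
        1.36065456e+00, -1.21007372e-01]), 'qd': array([ 0.00094447, -0.00010262,  0.00142971, -0.0001558 ,  0.00097622,
        0.00100685]), 'effort': array([ 5.28967503e-04, -4.16783845e+01, -2.45805538e+01,  9.25563609e-05,
        1.12081561e-02,  1.15265672e-05]), 'position': array([0.16242994, 0.55103392, 0.23042346]), 'ee_rot': array([-2.47062200e-04,  1.42890992e-01,  9.89738011e-01, -8.79407381e-04]), 'contact_force': array([-1.02830128, -0.32877233,  0.95405109]), 'moment': array([ 0.03050213, -0.00987213,  0.04277021]), 'gripper_force': 0.0, 'width': 0.08547750721838288} -0.0187
top {'fx': 582.5306096482516, 'fy': 582.5306096482516, 'cx': 319.7111151383466, 'cy': 236.54242268921934, 'position': array([0.35311091, 0.01614043, 1.06141756]), 'attitude': array([ 0.70915025,  0.05198053, -0.061291  , -0.70046224])}
side {'fx': 505.95225898540775, 'fy': 505.95225898540775, 'cx': 322.6711576199488, 'cy': 234.62490915586545, 'position': array([0.26128989, 0.78655804, 0.40990536]), 'attitude': array([-0.13209803, -0.0788237 ,  0.5423178 ,  0.82597115])}
wrist {'fx': 371.64829954431775, 'fy': 371.64829954431775, 'cx': 322.4233707187223, 'cy': 238.212620760903, 'mount': array([[ 1.65957935e-04,  9.64801649e-01,  2.62978614e-01,
         6.64897947e-02],
       [ 9.99999935e-01, -2.44056766e-04,  2.64312162e-04,
         7.89521219e-05],
       [ 3.19190519e-04,  2.62978553e-01, -9.64801627e-01,
        -1.43178702e-01],
       [ 0.00000000e+00,  0.00000000e+00,  0.00000000e+00,
         1.00000000e+00]])}
```

View pics/top0.png

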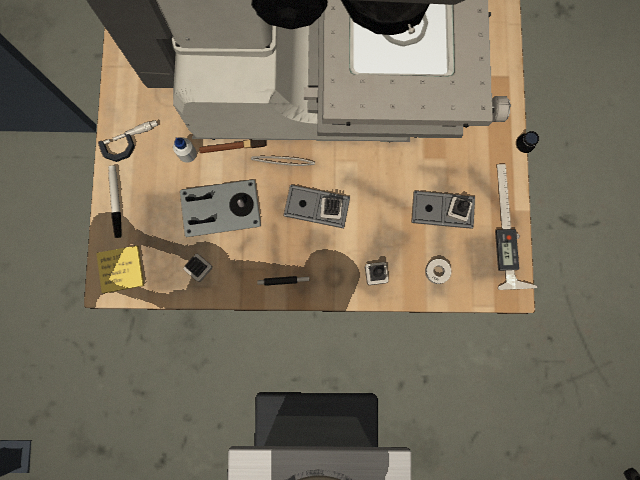

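View pics/side0.png

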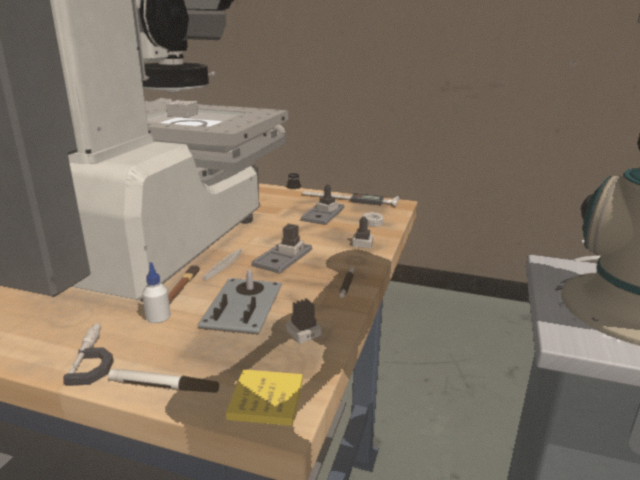

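Top view: loose fin electrode about (197,268), plug gauge (284,281), loose bullet (376,271), ring (439,269), stand (220,207), fin pallet (317,206, filed one on its right), bullet pallet (443,208, filed one on its right). The arm is off to the left. I'll enlarge this for precise measuring.

```bash
cat > h.py <<'E'
import numpy as np, cv2
from scipy.spatial.transform import Rotation as R
from rig import manip
def rot(q): return R.from_quat([q[1],q[2],q[3],q[0]])
class Cam:
    def __init__(s,name,save=None):
        st=manip.get_state(); d=manip.get_image(name); s.d=d; s.f=d["frame"]; s.name=name
        if name=="wrist":
            M=np.array(d["mount"]); T=np.eye(4); T[:3,:3]=rot(st["ee_rot"]).as_matrix(); T[:3,3]=st["position"]
            W=T@M; s.Rm=W[:3,:3]; s.p=W[:3,3]
        else: s.Rm=rot(d["attitude"]).as_matrix(); s.p=np.array(d["position"])
        if save: cv2.imwrite(save,s.f[:,:,::-1])
    def ray(s,u,v):
        x=(u-s.d["cx"])/s.d["fx"]; y=(v-s.d["cy"])/s.d["fy"]
        if s.name=="wrist":
            r=np.hypot(x,y)+1e-12; k=np.sin(r)/r; c=np.array([x*k,-y*k,-np.cos(r)])
        else: c=np.array([x,-y,-1])
        return s.Rm@c
    def plane(s,u,v,z):
        r=s.ray(u,v); return s.p+r*(z-s.p[2])/r[2]
    def proj(s,P):
        c=(np.atleast_2d(P)-s.p)@s.Rm; x,y,z=c[:,0],-c[:,1],-c[:,2]
        if s.name=="wrist":
            r=np.hypot(x,y)+1e-12; t=np.arctan2(r,z); x,y=x/r*t,y/r*t
        else: x,y=x/z,y/z
        return np.c_[x*s.d["fx"]+s.d["cx"],y*s.d["fy"]+s.d["cy"]]
E
python3 - <<'E'
from h import *
c=Cam("top")
a=cv2.resize(c.f[170:300,175:335],None,fx=5,fy=4.6,interpolation=cv2.INTER_CUBIC) 
a=cv2.resize(c.f[172:292,175:335],None,fx=5,fy=5,interpolation=cv2.INTER_CUBIC); cv2.imwrite("pics/c1.png",a[:,:,::-1])
a=cv2.resize(c.f[177:297,335:495],None,fx=5,fy=5,interpolation=cv2.INTER_CUBIC); cv2.imwrite("pics/c2.png",a[:,:,::-1])
E
```

```text
(no output)
```

View pics/c1.png

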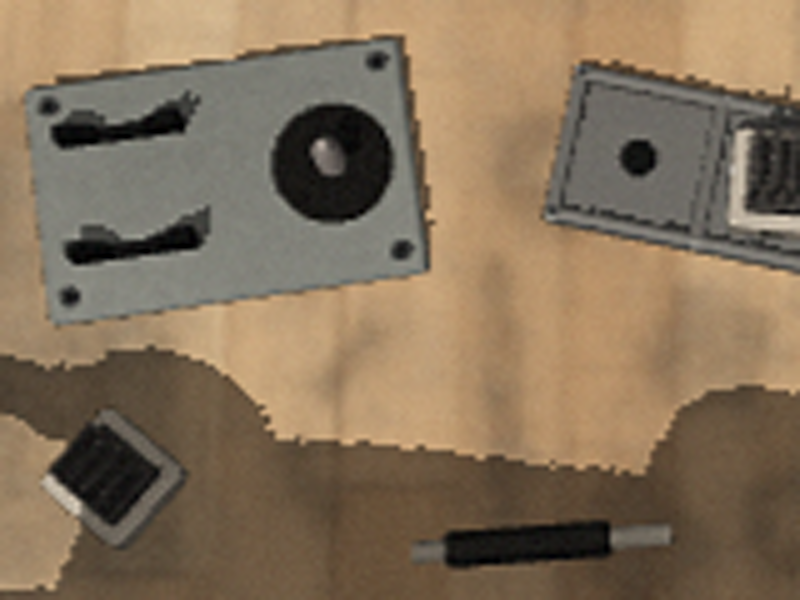

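View pics/c2.png

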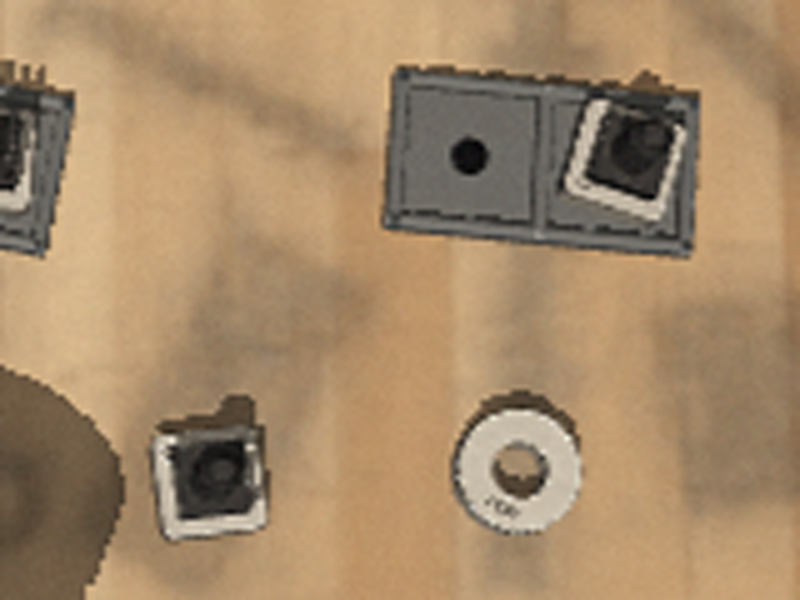

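Crops: stand corners c1 (25,92),(402,38),(430,268),(52,322); fin holder outline (108,408),(187,472),(122,548),(40,484); plug ends (412,553)–(671,534). In c2: bullet pallet (398,68),(698,95),(690,255),(383,226), loose bullet holder (150,433),(265,425),(268,527),(165,541), ring centre about (518,470). Next I'll convert these to world positions and check the sizes.

```bash
cat > m.py <<'E'
from h import *
c=Cam("top")
def P(o,pts,z): return np.array([c.plane((U+.5)/5-.5+o[0],(V+.5)/5-.5+o[1],z) for U,V in pts])[:,:2]
A=(175,172);B=(335,177)
def show(n,q):
    e=[np.linalg.norm(q[i]-q[(i+1)%4])*1e3 for i in range(4)]
    a=[np.degrees(np.arctan2(*(q[(i+1)%4]-q[i])[::-1])) for i in range(4)]
    print(n,q.mean(0).round(4),"edges",np.round(e,1),"ang",np.round(a,1))
show("stand",P(A,[(25,92),(402,38),(430,268),(52,322)],.01))
show("fin",P(A,[(108,408),(187,472),(122,548),(40,484)],.013))
show("finpal",np.r_[P(A,[(580,63)],.01),P(B,[(74,93),(43,253)],.01),P(A,[(545,218)],.01)])
show("bulpal",P(B,[(398,68),(698,95),(690,255),(383,226)],.01))
show("bul",P(B,[(150,433),(265,425),(268,527),(165,541)],.012))
q=P(B,[(518,470),(452,470),(582,470)],.016);print("ring",q[0].round(4),np.linalg.norm(q[1]-q[2]))
q=P(A,[(412,553),(671,534),(446,549),(609,538)],.007);print("plug",q.round(4),q[2:].mean(0),np.linalg.norm(q[0]-q[1]),np.linalg.norm(q[2]-q[3]))
E
cat > go.py <<'E'
# where am I, and the tool-frame shift/turn to a target: go.py x y z yawdeg (direction of tool y, mod 180)
import sys; from h import *
s=manip.get_state(); Rm=rot(s["ee_rot"]).as_matrix()
yaw=np.degrees(np.arctan2(Rm[1,1],Rm[0,1])); p=np.array(s["position"])
print("t",round(s["clock"],2),"pos",p.round(4),"yaw",round(yaw,2),"tilt",Rm[:2,2].round(4),"q6",round(s["qpos"][5],2),"w",round(s["width"],4),"g",round(s["gripper_force"],1),"F",np.round(s["contact_force"],1))
if len(sys.argv)>4:
    x,y,z,t=map(float,sys.argv[1:5]); d=(t-yaw+90)%180-90
    print("before-turn dxyz mm",(Rm.T@(np.array([x,y,z])-p)*1e3).round(1),"rz",round(-d,2), "after-turn dxyz", (R.from_euler('z',d,degrees=True).as_matrix()@Rm).T.dot((np.array([x,y,z])-p)*1e3).round(1))
E
python3 m.py; python3 go.py
```

```text
stand [0.575  0.1869] edges [140.2  87.5 138.8  87. ] ang [ -80.7 -171.6   99.1    9.3]
fin [0.4639 0.223 ] edges [37.3 35.5 38.  36.3] ang [-127.9  141.3   53.3  -39.7]
finpal [0.5814 0.0094] edges [110.9  61.4 111.7  59.9] ang [-100.   169.5   79.2  -11.3]
bulpal [ 0.5784 -0.2242] edges [111.8  60.6 113.5  60.1] ang [-94.4 175.4  85.3  -6.1]
bul [ 0.4578 -0.1012] edges [41.9 37.1 37.6 39.5] ang [ -85.3 -178.7   98.4    7.8]
ring [ 0.4629 -0.2114] 0.047103107778229444
plug [[0.4386 0.1156]
 [0.4467 0.0221]
 [0.4402 0.1034]
 [0.4449 0.0445]] [0.44256868 0.07395104] 0.09388245261854739 0.05905187900140771
t 0.25 pos [0.1626 0.5513 0.2309] yaw 73.57 tilt [-0.0003 -0.0007] q6 -0.12 w 0.0853 g 0.0 F [-0.8 -0.1  0. ]
```

Sizes agree with the given ones to within 1–3 mm. Now I'll go over the loose fin electrode.

```bash
python3 go.py 0.464 0.223 0.15 51.5
```

```text
t 0.25 pos [0.1626 0.5513 0.2309] yaw 73.57 tilt [-0.0003 -0.0007] q6 -0.12 w 0.0853 g 0.0 F [-0.8 -0.1  0. ]
before-turn dxyz mm [-382.  -229.6   81.1] rz 22.07 after-turn dxyz [-440.3  -69.2   80.9]
```

```bash
python3 -m pendant '[{"dx":-0.0318,"dy":-0.0191},{"dx":-0.0318,"dy":-0.0191},{"dx":-0.0318,"dy":-0.0191},{"dx":-0.0318,"dy":-0.0191},{"dx":-0.0318,"dy":-0.0191},{"dx":-0.0318,"dy":-0.0191},{"dx":-0.0318,"dy":-0.0191},{"dx":-0.0318,"dy":-0.0191},{"dx":-0.0318,"dy":-0.0191},{"dx":-0.0318,"dy":-0.0191},{"dx":-0.0318,"dy":-0.0191},{"dx":-0.0318,"dy":-0.0191}]' 40
python3 -m pendant '[{"rz":5.5,"dz":0.02},{"rz":5.5,"dz":0.02},{"rz":5.5,"dz":0.02},{"rz":5.5,"dz":0.02},{}]'
python3 go.py 0.464 0.223 0.08 51.5
python3 - <<'E'
from h import *
c=Cam("wrist","pics/w1.png"); print(c.p, c.proj([[.464,.223,.014],[.464,.223,.048]]))
E
```

```text
t 0.25 pos [0.1626 0.5513 0.2309] yaw 73.57 tilt [-0.0003 -0.0007] q6 -0.12 w 0.0853 g 0.0 F [-0.8 -0.1  0. ]
before-turn dxyz mm [-382.  -229.5  151.1] rz 22.07 after-turn dxyz [-440.3  -69.2  150.9]
[0.098879   0.57029687 0.37409471] [[172.0535223  459.63752102]
 [165.41316176 475.492154  ]]invalid input
invalid input
```

View pics/w1.png

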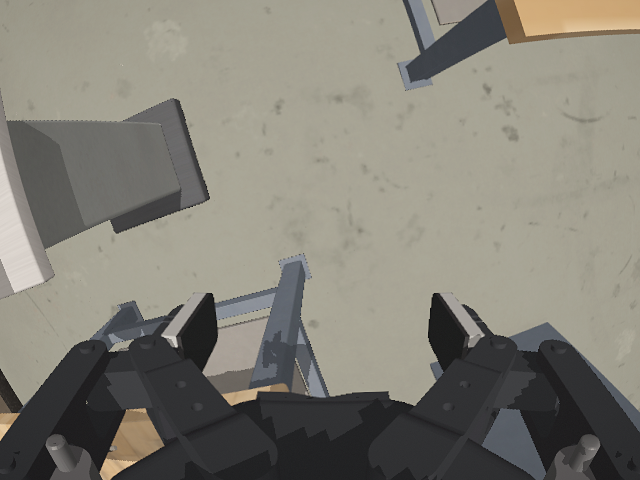

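The wrist view shows only floor and the open fingers at (190,330) and (455,330), because the arm hasn't moved: the rows were refused. I'll try complete rows.

```bash
python3 -m pendant '[{"dx":-0.0318,"dy":-0.0191,"dz":0,"rx":0,"ry":0,"rz":0,"hand":0.085}]' ; sed -n 1,5p /dev/null; python3 go.py
```

```text
clock: 0.38
position: [0.1851, 0.528, 0.231]
ee_rot: [-0.002, 0.141, 0.99, 0.002]
contact_force: [0.4, -0.3, 0.0]
width: 0.0849
gripper_force: 0.0
t 0.38 pos [0.1851 0.528  0.231 ] yaw 73.84 tilt [-0.0026  0.0042] q6 -0.18 w 0.0849 g 0.0 F [ 0.4 -0.3  0. ]
```

```bash
python3 -m pendant '[{"dx":-0.0318,"dy":-0.0191,"dz":0,"rx":0,"ry":0,"rz":0,"hand":0.085},{"dx":-0.0318,"dy":-0.0191,"dz":0,"rx":0,"ry":0,"rz":0,"hand":0.085},{"dx":-0.0318,"dy":-0.0191,"dz":0,"rx":0,"ry":0,"rz":0,"hand":0.085},{"dx":-0.0318,"dy":-0.0191,"dz":0,"rx":0,"ry":0,"rz":0,"hand":0.085},{"dx":-0.0318,"dy":-0.0191,"dz":0,"rx":0,"ry":0,"rz":0,"hand":0.085},{"dx":-0.0318,"dy":-0.0191,"dz":0,"rx":0,"ry":0,"rz":0,"hand":0.085},{"dx":-0.0318,"dy":-0.0191,"dz":0,"rx":0,"ry":0,"rz":0,"hand":0.085},{"dx":-0.0318,"dy":-0.0191,"dz":0,"rx":0,"ry":0,"rz":0,"hand":0.085},{"dx":-0.0318,"dy":-0.0191,"dz":0,"rx":0,"ry":0,"rz":0,"hand":0.085},{"dx":-0.0318,"dy":-0.0191,"dz":0,"rx":0,"ry":0,"rz":0,"hand":0.085},{"dx":-0.0318,"dy":-0.0191,"dz":0,"rx":0,"ry":0,"rz":0,"hand":0.085}]' 40 >/dev/null
python3 -m pendant '[{"dx":0,"dy":0,"dz":0.02,"rx":0,"ry":0,"rz":5.5,"hand":0.085},{"dx":0,"dy":0,"dz":0.02,"rx":0,"ry":0,"rz":5.5,"hand":0.085},{"dx":0,"dy":0,"dz":0.02,"rx":0,"ry":0,"rz":5.5,"hand":0.085},{"dx":0,"dy":0,"dz":0.02,"rx":0,"ry":0,"rz":5.5,"hand":0.085},{"dx":0,"dy":0,"dz":0,"rx":0,"ry":0,"rz":0,"hand":0.07},{"dx":0,"dy":0,"dz":0,"rx":0,"ry":0,"rz":0,"hand":0.07}]' >/dev/null
python3 go.py 0.464 0.223 0.08 51.5
python3 - <<'E'
from h import *
c=Cam("wrist","pics/w2.png"); print(c.p, c.proj([[.464,.223,.014],[.464,.223,.048]]))
E
```

```text
t 1.8 pos [0.4632 0.2235 0.1507] yaw 51.7 tilt [-0.0023 -0.0007] q6 -0.59 w 0.0701 g 0.0 F [ 0.8  0.6 -0. ]
before-turn dxyz mm [-1.   0.3 70.7] rz 0.2 after-turn dxyz [-1.   0.3 70.7]
[0.41140282 0.26490222 0.29395353] [[322.92095359 227.39175687]
 [322.8646619  238.9682894 ]]
```

View pics/w2.png

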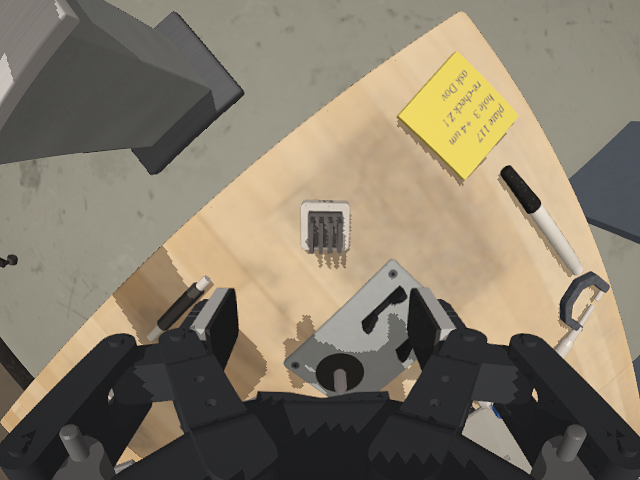

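The wrist view shows the fin electrode's holder axis-aligned, with corners about (301,202)–(350,250) and centre (326,227). That is within 2 px of the prediction. The finger tips are at (237,290) and (411,289), so I'll use them to work out the true tip height against opening.

```bash
python3 - <<'E'
from h import *
from scipy.optimize import least_squares
d=manip.get_image("wrist"); M=np.array(d["mount"])
c=Cam.__new__(Cam); c.name="wrist"; c.d=d; c.Rm=M[:3,:3]; c.p=M[:3,3]
for w,pts in ((.0855,[(215,293),(432,293)]),(.0701,[(237,290),(411,289)])):
  for (u,v),s in zip(pts,(-1,1)):
    r=c.ray(u,v)
    for yy in (s*w/2,-s*w/2):
        k=(yy-c.p[1])/r[1]
        if k>0: print(w,"tip point in tool frame mm",((c.p+k*r)*1e3).round(1))
a=Cam("wrist"); print([a.plane(u,v,.014).round(4) for u,v in ((301.5,202),(349.5,202),(350,249),(302,250),(326,226.5))])
E
```

```text
0.0855 tip point in tool frame mm [  7.9 -42.7 -11.1]
0.0855 tip point in tool frame mm [  9.2  42.8 -14.2]
0.0701 tip point in tool frame mm [  6.8 -35.   -5. ]
0.0701 tip point in tool frame mm [  9.5  35.  -10.4]
[array([0.4404, 0.2231, 0.014 ]), array([0.4633, 0.2521, 0.014 ]), array([0.4936, 0.2295, 0.014 ]), array([0.4706, 0.1991, 0.014 ]), array([0.4673, 0.2259, 0.014 ])]
```

The tips sit at the TCP when shut and retract about 12.7·(w/85)² mm, so about 2.5 mm at 38 mm. I'll descend to TCP z = 4 mm (tips about 6.5 mm up, clear of the pallet rim later) and grip.

```bash
python3 -m pendant '[{"dx":-0.0015,"dy":0.002,"dz":0.03,"rx":0,"ry":0,"rz":0,"hand":0.07},{"dx":0,"dy":0,"dz":0.03,"rx":0,"ry":0,"rz":0,"hand":0.07},{"dx":0,"dy":0,"dz":0.03,"rx":0,"ry":0,"rz":0,"hand":0.07},{"dx":0,"dy":0,"dz":0.03,"rx":0,"ry":0,"rz":0,"hand":0.07},{"dx":0,"dy":0,"dz":0.02,"rx":0,"ry":0,"rz":0,"hand":0.07},{"dx":0,"dy":0,"dz":0.007,"rx":0,"ry":0,"rz":0,"hand":0.06},{"dx":0,"dy":0,"dz":0,"rx":0,"ry":0,"rz":0,"hand":0.05},{"dx":0,"dy":0,"dz":0,"rx":0,"ry":0,"rz":0,"hand":0.045}]' 40 >/dev/null
python3 go.py .4655 .2245 .004 51.5
python3 -m pendant '[{"dx":0,"dy":0,"dz":0,"rx":0,"ry":0,"rz":0,"hand":0.04},{"dx":0,"dy":0,"dz":0,"rx":0,"ry":0,"rz":0,"hand":0.037},{"dx":0,"dy":0,"dz":0,"rx":0,"ry":0,"rz":0,"hand":0.03},{"dx":0,"dy":0,"dz":0,"rx":0,"ry":0,"rz":0,"hand":0.03},{"dx":0,"dy":0,"dz":0,"rx":0,"ry":0,"rz":0,"hand":0.03}]' 40 
python3 go.py .586 .036 .06 -10.5
```

```text
t 2.62 pos [0.4675 0.2249 0.0054] yaw 51.6 tilt [0.0021 0.0008] q6 -0.59 w 0.0448 g 0.0 F [ 1.5 -0.3 -0.1]
before-turn dxyz mm [ 1.3 -1.6  1.4] rz 0.1 after-turn dxyz [ 1.3 -1.6  1.4]
clock: 3.03
position: [0.4676, 0.2248, 0.0063]
ee_rot: [0.002, 0.329, 0.944, 0.001]
contact_force: [-0.2, -0.3, 5.6]
width: 0.0364
gripper_force: 39.6
t 3.03 pos [0.4676 0.2248 0.0063] yaw 51.59 tilt [0.0037 0.0012] q6 -0.59 w 0.0364 g 39.6 F [-0.2 -0.3  5.6]
before-turn dxyz mm [-210.2  -74.2  -53.5] rz 62.09 after-turn dxyz [-164.2  151.   -52.8]
```

```bash
python3 -m pendant '[{"dx":0,"dy":0,"dz":-0.01,"rx":0,"ry":0,"rz":0,"hand":0.03},{"dx":0,"dy":0,"dz":-0.02,"rx":0,"ry":0,"rz":0,"hand":0.03},{"dx":0,"dy":0,"dz":-0.03,"rx":0,"ry":0,"rz":0,"hand":0.03},{"dx":0,"dy":0,"dz":-0.03,"rx":0,"ry":0,"rz":0,"hand":0.03},{"dx":-0.03,"dy":-0.0106,"dz":0,"rx":0,"ry":0,"rz":0,"hand":0.03},{"dx":-0.03,"dy":-0.0106,"dz":0,"rx":0,"ry":0,"rz":0,"hand":0.03},{"dx":-0.03,"dy":-0.0106,"dz":0,"rx":0,"ry":0,"rz":0,"hand":0.03},{"dx":-0.03,"dy":-0.0106,"dz":0,"rx":0,"ry":0,"rz":0,"hand":0.03},{"dx":-0.03,"dy":-0.0106,"dz":0,"rx":0,"ry":0,"rz":0,"hand":0.03},{"dx":-0.03,"dy":-0.0106,"dz":0,"rx":0,"ry":0,"rz":0,"hand":0.03},{"dx":-0.03,"dy":-0.0106,"dz":0,"rx":0,"ry":0,"rz":0,"hand":0.03}]' 
python3 -m pendant '[{"dx":0,"dy":0,"dz":0,"rx":0,"ry":0,"rz":6.2,"hand":0.03},{"dx":0,"dy":0,"dz":0,"rx":0,"ry":0,"rz":6.2,"hand":0.03},{"dx":0,"dy":0,"dz":0,"rx":0,"ry":0,"rz":6.2,"hand":0.03},{"dx":0,"dy":0,"dz":0,"rx":0,"ry":0,"rz":6.2,"hand":0.03},{"dx":0,"dy":0,"dz":0,"rx":0,"ry":0,"rz":6.2,"hand":0.03},{"dx":0,"dy":0,"dz":0,"rx":0,"ry":0,"rz":6.2,"hand":0.03},{"dx":0,"dy":0,"dz":0,"rx":0,"ry":0,"rz":6.2,"hand":0.03},{"dx":0,"dy":0,"dz":0,"rx":0,"ry":0,"rz":6.2,"hand":0.03},{"dx":0,"dy":0,"dz":0,"rx":0,"ry":0,"rz":6.2,"hand":0.03},{"dx":0,"dy":0,"dz":0,"rx":0,"ry":0,"rz":6.2,"hand":0.03},{"dx":0,"dy":0,"dz":0,"rx":0,"ry":0,"rz":0,"hand":0.03}]' >/dev/null
python3 go.py .586 .036 .05 -10.5
python3 - <<'E'
from h import *
c=Cam("wrist","pics/w3.png"); print(c.proj([[.5862,.036,.005],[.5814,.0094,.01]]))
E
```

```text
clock: 3.95
position: [0.5856, 0.0344, 0.0958]
ee_rot: [0.001, 0.329, 0.944, 0.0]
contact_force: [-1.0, 0.3, -0.8]
width: 0.0366
gripper_force: 40.7
t 4.87 pos [0.5849 0.0358 0.0956] yaw -10.52 tilt [0.0016 0.0001] q6 0.13 w 0.0365 g 40.7 F [ 0.2  0.1 -1.7]
before-turn dxyz mm [ 0.4  1.  45.6] rz -0.02 after-turn dxyz [ 0.4  1.  45.6]
[[324.07051513 241.7005949 ]
 [324.25869789 282.96117997]]
```

View pics/w3.png

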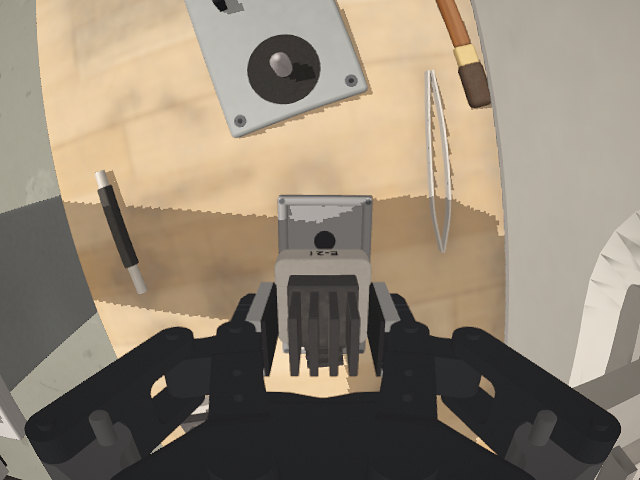

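Wrist view: the fin electrode is held square, with its holder's top front edge near v = 260. The free pocket's hole is at (325,241) against a predicted (324,242), so the pocket position holds. I'll check where the holder sits in the hand along tool x.

```bash
python3 - <<'E'
from h import *
im=cv2.imread("pics/w3.png"); g=cv2.cvtColor(im,cv2.COLOR_BGR2GRAY)
print(g[240:285,300],g[240:285,345])
d=manip.get_image("wrist"); M=np.array(d["mount"])
c=Cam.__new__(Cam); c.name="wrist"; c.d=d; c.Rm=M[:3,:3]; c.p=M[:3,3]
for e in (-3,0,3):
    print(e,c.proj(np.array([[19+e,-19,-7.7],[19+e,19,-7.7],[19+e,-19,6.3],[19+e,19,6.3]])/1e3).round(1).tolist())
E
```

```text
[109 109 109 109 109 109 109 108 110 119 129 127 128 127 126 126 126 125
 130 142 151 152 153 152 153 153 152 154 156 156 155 155 154 154 160  54
  51  51  51  51  52  51  52  51  50] [109 108 108 109 108 108 109 108 110 118 129 126 126 128 127 126 126 127
 132 142 150 150 150 149 151 151 150 150 149 149 150 150 150 151 132  52
  50  51  51  52  50  51  51  51  52]
-3 [[273.7, 271.8], [370.9, 271.9], [277.7, 260.4], [366.9, 260.4]]
0 [[273.3, 264.6], [371.2, 264.6], [277.5, 253.7], [367.1, 253.7]]
3 [[273.0, 257.3], [371.5, 257.3], [277.3, 246.9], [367.3, 246.9]]
```

```bash
python3 -m pendant '[{"dx":-0.002,"dy":0.0008,"dz":0.018,"rx":0,"ry":0,"rz":0,"hand":0.03},{"dx":0,"dy":0,"dz":0.018,"rx":0,"ry":0,"rz":0,"hand":0.03},{"dx":0,"dy":0,"dz":0.018,"rx":0,"ry":0,"rz":0,"hand":0.03},{"dx":0,"dy":0,"dz":0.018,"rx":0,"ry":0,"rz":0,"hand":0.03},{"dx":0,"dy":0,"dz":0.003,"rx":0,"ry":0,"rz":0,"hand":0.03},{"dx":0,"dy":0,"dz":0.003,"rx":0,"ry":0,"rz":0,"hand":0.03},{"dx":0,"dy":0,"dz":0.002,"rx":0,"ry":0,"rz":0,"hand":0.03},{"dx":0,"dy":0,"dz":0.002,"rx":0,"ry":0,"rz":0,"hand":0.03},{"dx":0,"dy":0,"dz":0,"rx":0,"ry":0,"rz":0,"hand":0.03},{"dx":0,"dy":0,"dz":0,"rx":0,"ry":0,"rz":0,"hand":0.03}]' >/dev/null
python3 go.py .5855 .034 .0113 -10.5
```

```text
t 5.8 pos [0.5857 0.0337 0.0131] yaw -10.41 tilt [0.0015 0.    ] q6 0.12 w 0.0365 g 40.7 F [-0.2 -0.3 -0.6]
before-turn dxyz mm [ 0.3 -0.2  1.8] rz 0.09 after-turn dxyz [ 0.3 -0.2  1.8]
```

Not touching yet. I'll creep down to contact.

```bash
python3 -m pendant '[{"dx":0,"dy":0,"dz":0.0005,"rx":0,"ry":0,"rz":0,"hand":0.03},{"dx":0,"dy":0,"dz":0.0005,"rx":0,"ry":0,"rz":0,"hand":0.03},{"dx":0,"dy":0,"dz":0.0005,"rx":0,"ry":0,"rz":0,"hand":0.03},{"dx":0,"dy":0,"dz":0,"rx":0,"ry":0,"rz":0,"hand":0.03}]' >/dev/null
python3 go.py
python3 -m pendant '[{"dx":0,"dy":0,"dz":0.0005,"rx":0,"ry":0,"rz":0,"hand":0.03},{"dx":0,"dy":0,"dz":0.0005,"rx":0,"ry":0,"rz":0,"hand":0.03},{"dx":0,"dy":0,"dz":0,"rx":0,"ry":0,"rz":0,"hand":0.03}]' >/dev/null
python3 go.py
```

```text
t 6.13 pos [0.5853 0.0336 0.0114] yaw -10.43 tilt [0.0008 0.0001] q6 0.12 w 0.0367 g 41.1 F [-1.  -0.2  2.7]
t 6.38 pos [0.5854 0.0336 0.0113] yaw -10.42 tilt [ 0.0011 -0.    ] q6 0.12 w 0.0367 g 41.8 F [-2.1  0.1  9.1]
```

```bash
python3 -m pendant '[{"dx":0,"dy":0,"dz":-0.0005,"rx":0,"ry":0,"rz":0,"hand":0.038},{"dx":0,"dy":0,"dz":0,"rx":0,"ry":0,"rz":0,"hand":0.04},{"dx":0,"dy":0,"dz":0,"rx":0,"ry":0,"rz":0,"hand":0.046},{"dx":0,"dy":0,"dz":0,"rx":0,"ry":0,"rz":0,"hand":0.055},{"dx":0,"dy":0,"dz":0,"rx":0,"ry":0,"rz":0,"hand":0.065},{"dx":0,"dy":0,"dz":0,"rx":0,"ry":0,"rz":0,"hand":0.065},{"dx":0,"dy":0,"dz":-0.02,"rx":0,"ry":0,"rz":0,"hand":0.065},{"dx":0,"dy":0,"dz":-0.03,"rx":0,"ry":0,"rz":0,"hand":0.07},{"dx":0,"dy":0,"dz":-0.04,"rx":0,"ry":0,"rz":0,"hand":0.07},{"dx":0,"dy":0,"dz":-0.04,"rx":0,"ry":0,"rz":0,"hand":0.07}]' 
python3 go.py .4578 -.1012 .12 3
python3 - <<'E'
from h import *
c=Cam("top"); 
a=cv2.resize(c.f[172:252,280:360],None,fx=6,fy=6,interpolation=cv2.INTER_CUBIC); w=Cam("wrist").f
b=cv2.resize(c.f[245:295,350:400],(480,480),interpolation=cv2.INTER_CUBIC)[:, :300]
cv2.imwrite("pics/c3.png",np.hstack([a,b])[:,:,::-1])
E
```

```text
clock: 7.22
position: [0.5841, 0.0337, 0.1407]
ee_rot: [-0.001, 0.768, 0.64, -0.001]
contact_force: [0.4, 0.2, 0.0]
width: 0.0699
gripper_force: 0.0
t 7.22 pos [0.5841 0.0337 0.1407] yaw -10.43 tilt [-0.003   0.0003] q6 0.12 w 0.0699 g 0.0 F [0.4 0.2 0. ]
before-turn dxyz mm [-155.5  -99.7   21. ] rz -13.43 after-turn dxyz [-128.1 -133.1   21.1]
```

View pics/c3.png

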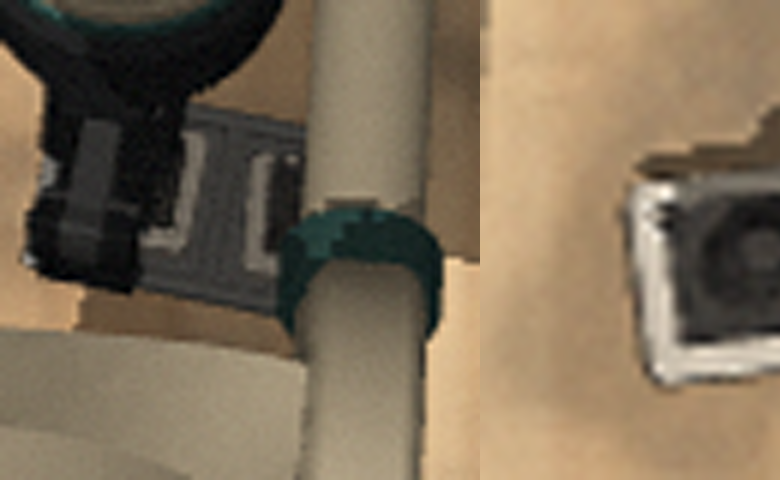

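Fin electrode: the top view shows its holder's bright edges inside the free pocket, upright, though partly hidden by the arm. The bullet holder is clear at the right. Moving over the bullet.

```bash
python3 -m pendant '[{"dx":-0.031,"dy":-0.02,"dz":0,"rx":0,"ry":0,"rz":0,"hand":0.07},{"dx":-0.031,"dy":-0.02,"dz":0,"rx":0,"ry":0,"rz":0,"hand":0.07},{"dx":-0.031,"dy":-0.02,"dz":0,"rx":0,"ry":0,"rz":0,"hand":0.07},{"dx":-0.031,"dy":-0.02,"dz":0,"rx":0,"ry":0,"rz":0,"hand":0.07},{"dx":-0.031,"dy":-0.02,"dz":0,"rx":0,"ry":0,"rz":0,"hand":0.07},{"dx":0,"dy":0,"dz":0,"rx":0,"ry":0,"rz":-5,"hand":0.07},{"dx":0,"dy":0,"dz":0,"rx":0,"ry":0,"rz":-5,"hand":0.07},{"dx":0,"dy":0,"dz":0,"rx":0,"ry":0,"rz":-5,"hand":0.07},{"dx":0,"dy":0,"dz":0,"rx":0,"ry":0,"rz":0,"hand":0.07},{"dx":0,"dy":0,"dz":0,"rx":0,"ry":0,"rz":0,"hand":0.07}]' >/dev/null
python3 go.py .4578 -.1012 .004 4.5
python3 - <<'E'
from h import *
c=Cam("wrist"); p=c.proj([[.4578,-.1012,.014]])[0]; print(p)
u,v=p.astype(int)
cv2.imwrite("pics/w4.png",cv2.resize(c.f[v-50:v+50,u-60:u+60],None,fx=5,fy=5,interpolation=cv2.INTER_CUBIC)[:,:,::-1]); print(u-60,v-50)
E
```

```text
t 8.15 pos [ 0.4583 -0.1007  0.1399] yaw 4.43 tilt [-0.0007  0.0004] q6 -0.44 w 0.0701 g 0.0 F [-0.5 -0.3  0.3]
before-turn dxyz mm [ -0.6  -0.5 135.9] rz -0.07 after-turn dxyz [ -0.6  -0.5 135.9]
[321.75274813 230.05581848]
261 180
```

View pics/w4.png

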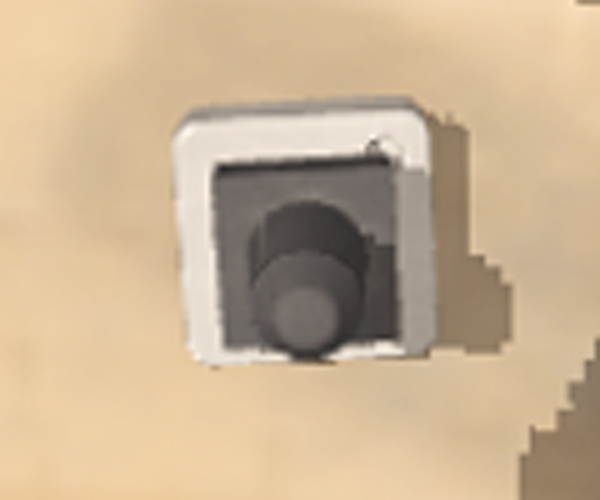

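Bullet close-up: the holder's top face is turned about 3° against the tool (left edge (176,135)→(194,355), top edge (190,118)→(415,105)), and its centre is about 2.4 mm toward tool +x from the prediction. I'll correct, descend and grip.

```bash
python3 -m pendant '[{"dx":0.0018,"dy":-0.0005,"dz":0.02,"rx":0,"ry":0,"rz":-3,"hand":0.07},{"dx":0,"dy":0,"dz":0.03,"rx":0,"ry":0,"rz":0,"hand":0.07},{"dx":0,"dy":0,"dz":0.03,"rx":0,"ry":0,"rz":0,"hand":0.07},{"dx":0,"dy":0,"dz":0.03,"rx":0,"ry":0,"rz":0,"hand":0.07},{"dx":0,"dy":0,"dz":0.02,"rx":0,"ry":0,"rz":0,"hand":0.07},{"dx":0,"dy":0,"dz":0.005,"rx":0,"ry":0,"rz":0,"hand":0.06},{"dx":0,"dy":0,"dz":0,"rx":0,"ry":0,"rz":0,"hand":0.05},{"dx":0,"dy":0,"dz":0,"rx":0,"ry":0,"rz":0,"hand":0.045}]' 40 >/dev/null
python3 go.py
python3 -m pendant '[{"dx":0,"dy":0,"dz":0,"rx":0,"ry":0,"rz":0,"hand":0.04},{"dx":0,"dy":0,"dz":0,"rx":0,"ry":0,"rz":0,"hand":0.037},{"dx":0,"dy":0,"dz":0,"rx":0,"ry":0,"rz":0,"hand":0.03},{"dx":0,"dy":0,"dz":0,"rx":0,"ry":0,"rz":0,"hand":0.03},{"dx":0,"dy":0,"dz":0,"rx":0,"ry":0,"rz":0,"hand":0.03}]' 40 >/dev/null 
python3 go.py .5807 -.1973 .09 -4.9
```

```text
t 8.87 pos [ 0.4587 -0.099   0.0057] yaw 7.55 tilt [ 0.0007 -0.0002] q6 -0.49 w 0.045 g 0.0 F [0.  0.1 0.4]
t 9.28 pos [ 0.4591 -0.0993  0.0068] yaw 7.56 tilt [ 0.003  -0.0009] q6 -0.49 w 0.0365 g 40.0 F [-0.5  0.4  6.5]
before-turn dxyz mm [-113.3  107.9  -82.8] rz 12.46 after-turn dxyz [-87.4 129.8 -82.7]
```

```bash
python3 -m pendant '[{"dx":0,"dy":0,"dz":-0.01,"rx":0,"ry":0,"rz":0,"hand":0.03},{"dx":0,"dy":0,"dz":-0.02,"rx":0,"ry":0,"rz":0,"hand":0.03},{"dx":0,"dy":0,"dz":-0.03,"rx":0,"ry":0,"rz":0,"hand":0.03},{"dx":0,"dy":0,"dz":-0.03,"rx":0,"ry":0,"rz":0,"hand":0.03},{"dx":-0.0226,"dy":0.0216,"dz":0,"rx":0,"ry":0,"rz":0,"hand":0.03},{"dx":-0.0226,"dy":0.0216,"dz":0,"rx":0,"ry":0,"rz":0,"hand":0.03},{"dx":-0.0226,"dy":0.0216,"dz":0,"rx":0,"ry":0,"rz":0,"hand":0.03},{"dx":-0.0226,"dy":0.0216,"dz":0,"rx":0,"ry":0,"rz":0,"hand":0.03},{"dx":-0.0226,"dy":0.0216,"dz":0,"rx":0,"ry":0,"rz":0,"hand":0.03},{"dx":0,"dy":0,"dz":0,"rx":0,"ry":0,"rz":6.2,"hand":0.03},{"dx":0,"dy":0,"dz":0,"rx":0,"ry":0,"rz":6.2,"hand":0.03},{"dx":0,"dy":0,"dz":0,"rx":0,"ry":0,"rz":0,"hand":0.03}]' >/dev/null
python3 -m pendant '[{"dx":0,"dy":0,"dz":0,"rx":0,"ry":0,"rz":0,"hand":0.03}]' >/dev/null
python3 go.py .5807 -.1973 .012 -4.9
python3 - <<'E'
from h import *
c=Cam("wrist"); print(c.proj([[.5807,-.1973,.005]]))
cv2.imwrite("pics/w5.png",cv2.resize(c.f[180:380,220:430],None,fx=2.8,fy=2.8,interpolation=cv2.INTER_CUBIC)[:,:,::-1])
g=cv2.cvtColor(c.f,cv2.COLOR_RGB2GRAY); print(g[235:280,300],g[235:280,345])
E
```

```text
t 10.37 pos [ 0.5797 -0.1967  0.0954] yaw -4.69 tilt [0.     0.0001] q6 -0.36 w 0.0365 g 40.8 F [ 0.4 -0.3 -1.1]
before-turn dxyz mm [-0.5  1.  83.4] rz 0.21 after-turn dxyz [-0.5  1.  83.4]
[[323.9345165  243.16871234]]
[166 166 166 166 165 166 166 165 166 165 166 166 166 166 166 166 166 166
 168 142 130 129 127 127 127 128 129 127 128 131 148 149 151 151 151 150
 152 154 153 152 151 151 151 154 158] [164 164 164 164 163 164 163 163 164 163 163 164 164 164 163 164 164 164
 166 142 129 128 129 129 128 128 127 127 128 128 146 153 156 157 155 154
 154 155 154 153 154 153 154 157 161]
```

View pics/w5.png

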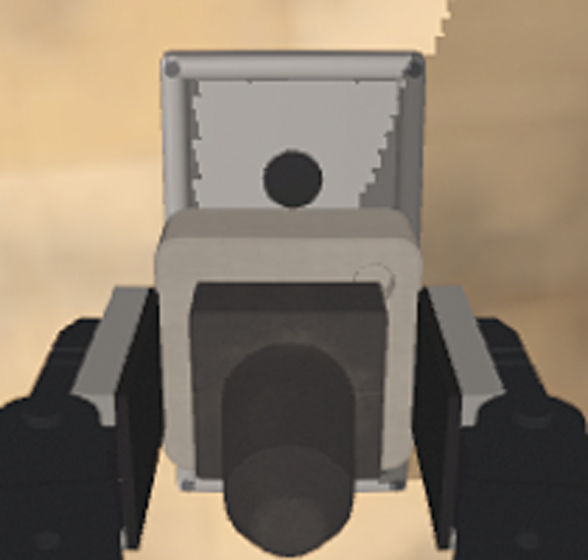

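The bullet is held square and centred (front face v 253.7–265, so offset ≈0). The pocket hole at (324.6,244.3) matches the prediction within 1 px. Lowering.

```bash
python3 -m pendant '[{"dx":-0.0012,"dy":0.0014,"dz":0.018,"rx":0,"ry":0,"rz":0,"hand":0.03},{"dx":0,"dy":0,"dz":0.018,"rx":0,"ry":0,"rz":0,"hand":0.03},{"dx":0,"dy":0,"dz":0.018,"rx":0,"ry":0,"rz":0,"hand":0.03},{"dx":0,"dy":0,"dz":0.018,"rx":0,"ry":0,"rz":0,"hand":0.03},{"dx":0,"dy":0,"dz":0.003,"rx":0,"ry":0,"rz":0,"hand":0.03},{"dx":0,"dy":0,"dz":0.003,"rx":0,"ry":0,"rz":0,"hand":0.03},{"dx":0,"dy":0,"dz":0.002,"rx":0,"ry":0,"rz":0,"hand":0.03},{"dx":0,"dy":0,"dz":0.001,"rx":0,"ry":0,"rz":0,"hand":0.03},{"dx":0,"dy":0,"dz":0.001,"rx":0,"ry":0,"rz":0,"hand":0.03},{"dx":0,"dy":0,"dz":0.0005,"rx":0,"ry":0,"rz":0,"hand":0.03},{"dx":0,"dy":0,"dz":0,"rx":0,"ry":0,"rz":0,"hand":0.03}]' >/dev/null
python3 go.py .5800 -.1975 .0118 -4.9
```

```text
t 11.33 pos [ 0.5816 -0.1982  0.0133] yaw -4.82 tilt [ 0.001  -0.0004] q6 -0.36 w 0.0369 g 40.8 F [-0.9  0.4 -0.1]
before-turn dxyz mm [ 0.6 -1.6  1.5] rz 0.08 after-turn dxyz [ 0.6 -1.6  1.5]
```

```bash
python3 -m pendant '[{"dx":0,"dy":0,"dz":0.0005,"rx":0,"ry":0,"rz":0,"hand":0.03},{"dx":0,"dy":0,"dz":0.0005,"rx":0,"ry":0,"rz":0,"hand":0.03},{"dx":0,"dy":0,"dz":0.0005,"rx":0,"ry":0,"rz":0,"hand":0.03},{"dx":0,"dy":0,"dz":0.0005,"rx":0,"ry":0,"rz":0,"hand":0.03},{"dx":0,"dy":0,"dz":0,"rx":0,"ry":0,"rz":0,"hand":0.03}]' >/dev/null
python3 go.py
```

```text
t 11.75 pos [ 0.5814 -0.1981  0.0118] yaw -4.83 tilt [ 0.0007 -0.0003] q6 -0.36 w 0.0363 g 41.5 F [-2.2  0.1  4.9]
```

```bash
python3 -m pendant '[{"dx":0,"dy":0,"dz":-0.0005,"rx":0,"ry":0,"rz":0,"hand":0.038},{"dx":0,"dy":0,"dz":0,"rx":0,"ry":0,"rz":0,"hand":0.04},{"dx":0,"dy":0,"dz":0,"rx":0,"ry":0,"rz":0,"hand":0.046},{"dx":0,"dy":0,"dz":0,"rx":0,"ry":0,"rz":0,"hand":0.055},{"dx":0,"dy":0,"dz":0,"rx":0,"ry":0,"rz":0,"hand":0.065},{"dx":0,"dy":0,"dz":0,"rx":0,"ry":0,"rz":0,"hand":0.065},{"dx":0,"dy":0,"dz":-0.02,"rx":0,"ry":0,"rz":0,"hand":0.065},{"dx":0,"dy":0,"dz":-0.03,"rx":0,"ry":0,"rz":0,"hand":0.07},{"dx":0,"dy":0,"dz":-0.04,"rx":0,"ry":0,"rz":0,"hand":0.07},{"dx":0,"dy":0,"dz":-0.03,"rx":0,"ry":0,"rz":0,"hand":0.07}]' >/dev/null
python3 go.py .4629 -.2114 .12 -4.8
```

```text
t 12.58 pos [ 0.5816 -0.1982  0.1334] yaw -4.83 tilt [ 0.0011 -0.0004] q6 -0.36 w 0.0704 g 0.0 F [ 1.  -0.4  0.9]
before-turn dxyz mm [ -23.1 -117.2   13.3] rz -0.03 after-turn dxyz [ -23.1 -117.2   13.3]
```

```bash
python3 -m pendant '[{"dx":-0.0058,"dy":-0.0293,"dz":0,"rx":0,"ry":0,"rz":0,"hand":0.07},{"dx":-0.0058,"dy":-0.0293,"dz":0,"rx":0,"ry":0,"rz":0,"hand":0.07},{"dx":-0.0058,"dy":-0.0293,"dz":0,"rx":0,"ry":0,"rz":0,"hand":0.07},{"dx":-0.0058,"dy":-0.0293,"dz":0,"rx":0,"ry":0,"rz":0,"hand":0.07},{"dx":0,"dy":0,"dz":0,"rx":0,"ry":0,"rz":0,"hand":0.07},{"dx":0,"dy":0,"dz":0,"rx":0,"ry":0,"rz":0,"hand":0.07}]' >/dev/null
python3 go.py .4629 -.2114 .005 -4.8
python3 - <<'E'
from h import *
c=Cam("wrist"); p=c.proj([[.4629,-.2114,.016]])[0]; print(p, manip.get_state()["position"])
cv2.imwrite("pics/w6.png",cv2.resize(c.f[130:430,150:530],None,fx=2,fy=2,interpolation=cv2.INTER_CUBIC)[:,:,::-1])
E
```

```text
t 13.08 pos [ 0.4614 -0.2113  0.1316] yaw -4.92 tilt [0.0003 0.0001] q6 -0.48 w 0.0702 g 0.0 F [ 0.5 -0.8 -0.3]
before-turn dxyz mm [ -0.    1.5 126.6] rz -0.12 after-turn dxyz [ -0.    1.5 126.6]
[324.50360396 232.79709056] [ 0.46289719 -0.21163534  0.13170553]
```

View pics/w6.png

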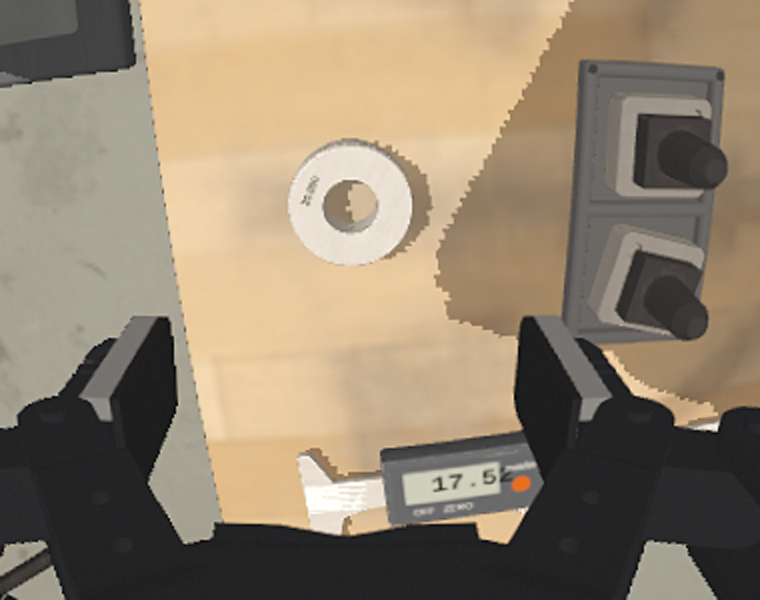

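The placed bullet stands square in its pocket at crop (665,145), with the filed one below it. Ring centre is at crop (352,202), i.e. pixel (325.8,230.8) against a predicted (324.5,232.8). Correcting and gripping.

```bash
python3 -m pendant '[{"dx":0.0015,"dy":0.0018,"dz":0.03,"rx":0,"ry":0,"rz":0,"hand":0.07},{"dx":0,"dy":0,"dz":0.03,"rx":0,"ry":0,"rz":0,"hand":0.07},{"dx":0,"dy":0,"dz":0.03,"rx":0,"ry":0,"rz":0,"hand":0.07},{"dx":0,"dy":0,"dz":0.02,"rx":0,"ry":0,"rz":0,"hand":0.07},{"dx":0,"dy":0,"dz":0.012,"rx":0,"ry":0,"rz":0,"hand":0.07},{"dx":0,"dy":0,"dz":0.006,"rx":0,"ry":0,"rz":0,"hand":0.065},{"dx":0,"dy":0,"dz":0,"rx":0,"ry":0,"rz":0,"hand":0.055},{"dx":0,"dy":0,"dz":0,"rx":0,"ry":0,"rz":0,"hand":0.05},{"dx":0,"dy":0,"dz":0,"rx":0,"ry":0,"rz":0,"hand":0.045},{"dx":0,"dy":0,"dz":0,"rx":0,"ry":0,"rz":0,"hand":0.04},{"dx":0,"dy":0,"dz":0,"rx":0,"ry":0,"rz":0,"hand":0.037},{"dx":0,"dy":0,"dz":0,"rx":0,"ry":0,"rz":0,"hand":0.037}]' 40 >/dev/null
python3 go.py
python3 -m pendant '[{"dx":0,"dy":0,"dz":-0.01,"rx":0,"ry":0,"rz":0,"hand":0.037},{"dx":0,"dy":0,"dz":-0.03,"rx":0,"ry":0,"rz":0,"hand":0.037},{"dx":0,"dy":0,"dz":-0.04,"rx":0,"ry":0,"rz":0,"hand":0.037},{"dx":0,"dy":0,"dz":-0.04,"rx":0,"ry":0,"rz":0,"hand":0.037}]' 40 >/dev/null
python3 go.py .5813 .1474 .12 -4.8
```

```text
t 14.13 pos [ 0.465  -0.2102  0.0045] yaw -4.83 tilt [ 0.0016 -0.0009] q6 -0.48 w 0.0408 g 40.6 F [-1.   0.4  8.2]
t 14.47 pos [ 0.4638 -0.2095  0.1245] yaw -4.84 tilt [-0.0012  0.0011] q6 -0.48 w 0.0411 g 41.0 F [ 2.1 -0.5 -1.5]
before-turn dxyz mm [365.5  87.    4.8] rz -0.04 after-turn dxyz [365.4  87.3   4.8]
```

```bash
python3 -m pendant '[{"dx":0.0305,"dy":0.0073,"dz":0,"rx":0,"ry":0,"rz":0,"hand":0.037},{"dx":0.0305,"dy":0.0073,"dz":0,"rx":0,"ry":0,"rz":0,"hand":0.037},{"dx":0.0305,"dy":0.0073,"dz":0,"rx":0,"ry":0,"rz":0,"hand":0.037},{"dx":0.0305,"dy":0.0073,"dz":0,"rx":0,"ry":0,"rz":0,"hand":0.037},{"dx":0.0305,"dy":0.0073,"dz":0,"rx":0,"ry":0,"rz":0,"hand":0.037},{"dx":0.0305,"dy":0.0073,"dz":0,"rx":0,"ry":0,"rz":0,"hand":0.037},{"dx":0.0305,"dy":0.0073,"dz":0,"rx":0,"ry":0,"rz":0,"hand":0.037},{"dx":0.0305,"dy":0.0073,"dz":0,"rx":0,"ry":0,"rz":0,"hand":0.037},{"dx":0.0305,"dy":0.0073,"dz":0,"rx":0,"ry":0,"rz":0,"hand":0.037},{"dx":0.0305,"dy":0.0073,"dz":0,"rx":0,"ry":0,"rz":0,"hand":0.037},{"dx":0.0305,"dy":0.0073,"dz":0,"rx":0,"ry":0,"rz":0,"hand":0.037},{"dx":0.0305,"dy":0.0073,"dz":0,"rx":0,"ry":0,"rz":0,"hand":0.037}]' >/dev/null
python3 -m pendant '[{"dx":0,"dy":0,"dz":0,"rx":0,"ry":0,"rz":0,"hand":0.037},{"dx":0,"dy":0,"dz":0,"rx":0,"ry":0,"rz":0,"hand":0.037}]' >/dev/null
python3 go.py .5813 .1474 .06 -4.8
python3 - <<'E'
from h import *
c=Cam("wrist","pics/full7.png"); print(c.proj([[.5813,.1474,.044],[.5813,.1474,.01]]))
cv2.imwrite("pics/w7.png",cv2.resize(c.f[180:380,190:460],None,fx=2.9,fy=2.9,interpolation=cv2.INTER_CUBIC)[:,:,::-1])
t=Cam("top"); cv2.imwrite("pics/t7.png",t.f[:,:,::-1])
s=Cam("side"); cv2.imwrite("pics/s7.png",s.f[:,:,::-1]); print(s.proj([[.5813,.1474,.044]]))
E
```

```text
t 15.63 pos [0.5829 0.149  0.1236] yaw -4.67 tilt [0.0008 0.0002] q6 0.22 w 0.0406 g 41.0 F [-0.4 -0.8 -1.7]
before-turn dxyz mm [-1.7 -1.5 63.6] rz 0.13 after-turn dxyz [-1.7 -1.5 63.6]
[[319.99005791 249.73225157]
 [320.27653255 235.7899297 ]]
[[248.95804042 267.84644258]]
```

View pics/w7.png

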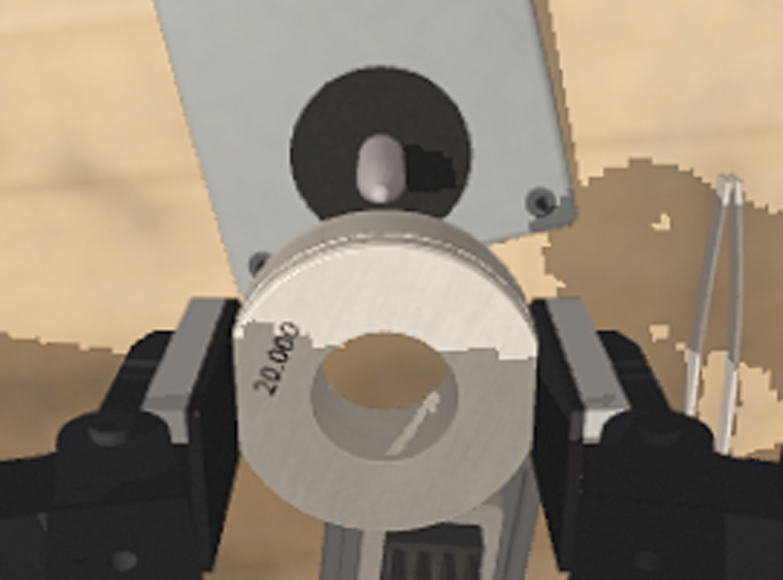

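Wrist view: the ring is held, with its bore centre at about crop (384,397) → pixel (322.4,316.9). The post tip is at crop (382,192) → (321.7,246.2) and the disc centre near (321.4,232.8). Next is the bore-to-post offset in tool axes.

```bash
python3 - <<'E'
from h import *
st=[manip.get_state()["position"][2]]
d=manip.get_image("wrist"); M=np.array(d["mount"])
c=Cam.__new__(Cam); c.name="wrist"; c.d=d; c.Rm=M[:3,:3]; c.p=M[:3,3]
z=.1236
b=c.plane(322.2,316.7,-.0115); print("bore",(b*1e3).round(1))
for e in ((235,0),(537,0)): pass
for n,u,v,h in (("tip",321.5,246,.044),("disc",321.2,232.6,.010)): print(n,(c.plane(u,v,z-h)*1e3).round(1))
print([ (c.plane(190+U/2.9,180+V/2.9,-.0115)*1e3).round(1).tolist() for U,V in ((384,333),(384,462),(384,238),(384,530),(310,397),(458,397))])
E
```

```text
bore [ -1.6  -0.  -11.5]
tip [ 0.7 -0.6 79.6]
disc [  0.6  -0.9 113.6]
[[8.0, 0.1, -11.5], [-12.1, 0.1, -11.5], [21.4, 0.1, -11.5], [-23.8, 0.1, -11.5], [-1.7, -10.1, -11.5], [-1.7, 10.2, -11.5]]
```

```bash
python3 -m pendant '[{"dx":0.002,"dy":-0.0008,"dz":0,"rx":0,"ry":0,"rz":0,"hand":0.037},{"dx":0,"dy":0,"dz":0.025,"rx":0,"ry":0,"rz":0,"hand":0.037},{"dx":0,"dy":0,"dz":0.025,"rx":0,"ry":0,"rz":0,"hand":0.037},{"dx":0,"dy":0,"dz":0.015,"rx":0,"ry":0,"rz":0,"hand":0.037},{"dx":0,"dy":0,"dz":0.005,"rx":0,"ry":0,"rz":0,"hand":0.037},{"dx":0,"dy":0,"dz":0.005,"rx":0,"ry":0,"rz":0,"hand":0.037},{"dx":0,"dy":0,"dz":0,"rx":0,"ry":0,"rz":0,"hand":0.037},{"dx":0,"dy":0,"dz":0,"rx":0,"ry":0,"rz":0,"hand":0.037}]' >/dev/null
python3 go.py
python3 - <<'E'
from h import *
c=Cam("wrist")
cv2.imwrite("pics/w8.png",cv2.resize(c.f[200:400,190:460],None,fx=2.9,fy=2.9,interpolation=cv2.INTER_CUBIC)[:,:,::-1])
E
```

```text
t 16.5 pos [0.5827 0.1493 0.0492] yaw -4.86 tilt [0.0017 0.0003] q6 0.22 w 0.0409 g 41.0 F [ 0.1  0.2 -2.4]
```

View pics/w8.png

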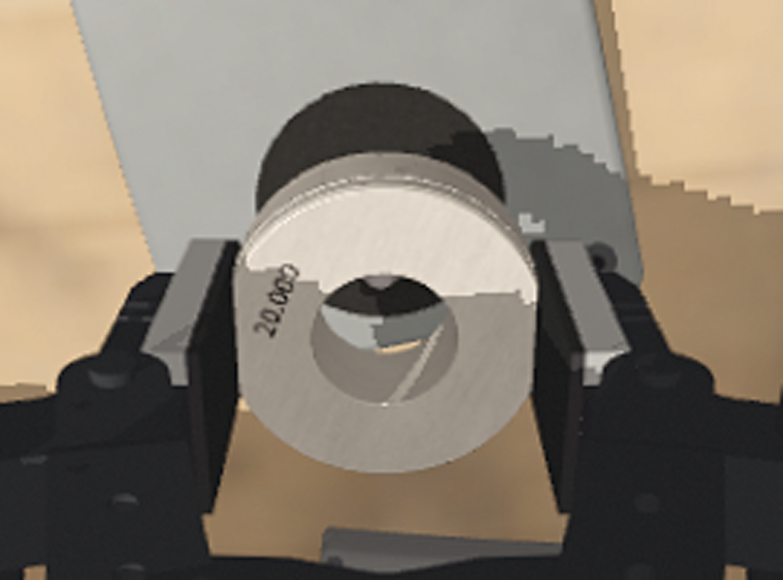

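The post's tip shows at crop (380,288), just inside the bore's far rim. I'll work out where it lies relative to the bore at this height.

```bash
python3 - <<'E'
from h import *
d=manip.get_image("wrist"); M=np.array(d["mount"])
c=Cam.__new__(Cam); c.name="wrist"; c.d=d; c.Rm=M[:3,:3]; c.p=M[:3,3]
q=lambda U,V,z:(c.plane(190+(U-1)/2.9,200+(V-1)/2.9,z)*1e3).round(1)
print("tip",q(380,289,.0052),"disc L/R/top",q(256,195,.0392),q(505,195,.0392),q(380,83,.0392))
E
```

```text
tip [-1.6 -0.7  5.2] disc L/R/top [  1.2 -23.2  39.2] [ 1.3 21.7 39.2] [22.  -0.8 39.2]
```

```bash
python3 -m pendant '[{"dx":0.0004,"dy":-0.0007,"dz":0.002,"rx":0,"ry":0,"rz":0,"hand":0.037},{"dx":0,"dy":0,"dz":0.004,"rx":0,"ry":0,"rz":0,"hand":0.037},{"dx":0,"dy":0,"dz":0.004,"rx":0,"ry":0,"rz":0,"hand":0.037},{"dx":0,"dy":0,"dz":0.004,"rx":0,"ry":0,"rz":0,"hand":0.037},{"dx":0,"dy":0,"dz":0.004,"rx":0,"ry":0,"rz":0,"hand":0.037},{"dx":0,"dy":0,"dz":0,"rx":0,"ry":0,"rz":0,"hand":0.037}]' | grep -E "pos|contact"
python3 -m pendant '[{"dx":0,"dy":0,"dz":0.004,"rx":0,"ry":0,"rz":0,"hand":0.037},{"dx":0,"dy":0,"dz":0.004,"rx":0,"ry":0,"rz":0,"hand":0.037},{"dx":0,"dy":0,"dz":0.003,"rx":0,"ry":0,"rz":0,"hand":0.037},{"dx":0,"dy":0,"dz":0.002,"rx":0,"ry":0,"rz":0,"hand":0.037},{"dx":0,"dy":0,"dz":0.001,"rx":0,"ry":0,"rz":0,"hand":0.037},{"dx":0,"dy":0,"dz":0.001,"rx":0,"ry":0,"rz":0,"hand":0.037},{"dx":0,"dy":0,"dz":0,"rx":0,"ry":0,"rz":0,"hand":0.037}]' | grep -E "pos|contact"
```

```text
position: [0.5805, 0.1498, 0.0291]
contact_force: [0.5, -0.1, -1.6]
position: [0.5812, 0.1499, 0.0151]
contact_force: [0.2, -0.3, -2.3]
```

```bash
python3 -m pendant '[{"dx":0,"dy":0,"dz":0.0005,"rx":0,"ry":0,"rz":0,"hand":0.037},{"dx":0,"dy":0,"dz":0.0005,"rx":0,"ry":0,"rz":0,"hand":0.037},{"dx":0,"dy":0,"dz":0.0003,"rx":0,"ry":0,"rz":0,"hand":0.037},{"dx":0,"dy":0,"dz":0,"rx":0,"ry":0,"rz":0,"hand":0.037}]' | grep -E "pos|contact"
```

```text
position: [0.5815, 0.1499, 0.0146]
contact_force: [-1.3, -0.3, 2.6]
```

```bash
python3 -m pendant '[{"dx":0,"dy":0,"dz":0,"rx":0,"ry":0,"rz":0,"hand":0.043},{"dx":0,"dy":0,"dz":0,"rx":0,"ry":0,"rz":0,"hand":0.047},{"dx":0,"dy":0,"dz":0,"rx":0,"ry":0,"rz":0,"hand":0.055},{"dx":0,"dy":0,"dz":0,"rx":0,"ry":0,"rz":0,"hand":0.065},{"dx":0,"dy":0,"dz":0,"rx":0,"ry":0,"rz":0,"hand":0.065},{"dx":0,"dy":0,"dz":-0.015,"rx":0,"ry":0,"rz":0,"hand":0.065},{"dx":0,"dy":0,"dz":-0.03,"rx":0,"ry":0,"rz":0,"hand":0.065},{"dx":0,"dy":0,"dz":-0.04,"rx":0,"ry":0,"rz":0,"hand":0.065},{"dx":0,"dy":0,"dz":-0.035,"rx":0,"ry":0,"rz":0,"hand":0.065},{"dx":0,"dy":0,"dz":0,"rx":0,"ry":0,"rz":0,"hand":0.065}]' >/dev/null
python3 go.py .4426 .074 .12 5
```

```text
t 18.85 pos [0.5862 0.1507 0.1417] yaw -4.83 tilt [0.0145 0.0021] q6 0.22 w 0.0651 g 0.0 F [1.1 0.3 0.5]
before-turn dxyz mm [ -88.5 -136.9   19.4] rz -9.83 after-turn dxyz [ -63.9 -150.    19.3]
```

```bash
python3 -m pendant '[{"dx":-0.0177,"dy":-0.0265,"dz":0,"rx":0,"ry":0,"rz":0,"hand":0.05},{"dx":-0.0177,"dy":-0.0265,"dz":0,"rx":0,"ry":0,"rz":0,"hand":0.05},{"dx":-0.0177,"dy":-0.0265,"dz":0,"rx":0,"ry":0,"rz":0,"hand":0.05},{"dx":-0.0177,"dy":-0.0265,"dz":0,"rx":0,"ry":0,"rz":0,"hand":0.05},{"dx":-0.0177,"dy":-0.0265,"dz":0,"rx":0,"ry":0,"rz":0,"hand":0.05},{"dx":0,"dy":0,"dz":0,"rx":0,"ry":0,"rz":-5,"hand":0.05},{"dx":0,"dy":0,"dz":0,"rx":0,"ry":0,"rz":-5,"hand":0.05},{"dx":0,"dy":0,"dz":0,"rx":0,"ry":0,"rz":0,"hand":0.05},{"dx":0,"dy":0,"dz":0,"rx":0,"ry":0,"rz":0,"hand":0.05}]' >/dev/null
python3 go.py .4426 .074 .002 5
python3 - <<'E'
from h import *
c=Cam("wrist"); print(c.proj([[.4426,.074,.0115]]))
cv2.imwrite("pics/w9.png",cv2.resize(c.f[150:350,190:460],None,fx=2.9,fy=2.9,interpolation=cv2.INTER_CUBIC)[:,:,::-1])
E
```

```text
t 19.6 pos [0.442  0.0728 0.1341] yaw 5.03 tilt [0.0007 0.0001] q6 -0.08 w 0.05 g 0.0 F [0.7 0.5 0.4]
before-turn dxyz mm [  1.1   0.7 132.1] rz 0.03 after-turn dxyz [  1.1   0.7 132.1]
[[323.32058398 228.90050244]]
```

View pics/w9.png

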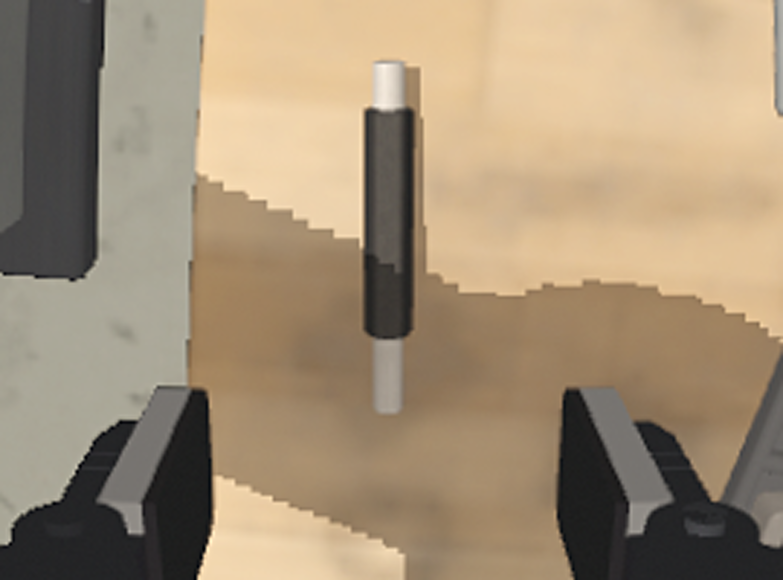

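The plug gauge is aligned with the tool. Its handle spans crop v 108–337, centre (389,222) → pixel (323.8,226.4) against a predicted (323.3,228.9), so I'll correct by +1.8 mm in x and grip.

```bash
python3 -m pendant '[{"dx":0.0029,"dy":0.001,"dz":0.03,"rx":0,"ry":0,"rz":0,"hand":0.05},{"dx":0,"dy":0,"dz":0.03,"rx":0,"ry":0,"rz":0,"hand":0.05},{"dx":0,"dy":0,"dz":0.03,"rx":0,"ry":0,"rz":0,"hand":0.05},{"dx":0,"dy":0,"dz":0.025,"rx":0,"ry":0,"rz":0,"hand":0.05},{"dx":0,"dy":0,"dz":0.011,"rx":0,"ry":0,"rz":0,"hand":0.045},{"dx":0,"dy":0,"dz":0.005,"rx":0,"ry":0,"rz":0,"hand":0.035},{"dx":0,"dy":0,"dz":0,"rx":0,"ry":0,"rz":0,"hand":0.025},{"dx":0,"dy":0,"dz":0,"rx":0,"ry":0,"rz":0,"hand":0.018},{"dx":0,"dy":0,"dz":0,"rx":0,"ry":0,"rz":0,"hand":0.014},{"dx":0,"dy":0,"dz":0,"rx":0,"ry":0,"rz":0,"hand":0.008},{"dx":0,"dy":0,"dz":0,"rx":0,"ry":0,"rz":0,"hand":0.008},{"dx":0,"dy":0,"dz":0,"rx":0,"ry":0,"rz":0,"hand":0.008}]' 40 >/dev/null
python3 go.py
python3 -m pendant '[{"dx":0,"dy":0,"dz":-0.01,"rx":0,"ry":0,"rz":0,"hand":0.008},{"dx":0,"dy":0,"dz":-0.03,"rx":0,"ry":0,"rz":0,"hand":0.008},{"dx":0,"dy":0,"dz":-0.04,"rx":0,"ry":0,"rz":0,"hand":0.008},{"dx":0,"dy":0,"dz":-0.03,"rx":0,"ry":0,"rz":0,"hand":0.008}]' >/dev/null
python3 go.py .5705 .2225 .1 99.1
```

```text
t 20.65 pos [0.4435 0.0759 0.004 ] yaw 5.16 tilt [0.0026 0.0002] q6 -0.08 w 0.0114 g 41.0 F [-0.6  0.1  6. ]
t 20.98 pos [0.4426 0.0758 0.1151] yaw 5.16 tilt [0.0009 0.0001] q6 -0.08 w 0.012 g 40.4 F [ 1.1  0.2 -0.1]
before-turn dxyz mm [134.6 140.6  15.2] rz 86.06 after-turn dxyz [ 149.5 -124.6   15. ]
```

```bash
python3 -m pendant '[{"dx":0.0224,"dy":0.0234,"dz":0,"rx":0,"ry":0,"rz":0,"hand":0.008},{"dx":0.0224,"dy":0.0234,"dz":0,"rx":0,"ry":0,"rz":0,"hand":0.008},{"dx":0.0224,"dy":0.0234,"dz":0,"rx":0,"ry":0,"rz":0,"hand":0.008},{"dx":0.0224,"dy":0.0234,"dz":0,"rx":0,"ry":0,"rz":0,"hand":0.008},{"dx":0.0224,"dy":0.0234,"dz":0,"rx":0,"ry":0,"rz":0,"hand":0.008},{"dx":0.0224,"dy":0.0234,"dz":0,"rx":0,"ry":0,"rz":0,"hand":0.008},{"dx":0,"dy":0,"dz":0,"rx":0,"ry":0,"rz":-6.7,"hand":0.008},{"dx":0,"dy":0,"dz":0,"rx":0,"ry":0,"rz":-6.7,"hand":0.008}]' >/dev/null
python3 -m pendant '[{"dx":0,"dy":0,"dz":0,"rx":0,"ry":0,"rz":-6.7,"hand":0.008},{"dx":0,"dy":0,"dz":0,"rx":0,"ry":0,"rz":-6.7,"hand":0.008},{"dx":0,"dy":0,"dz":0,"rx":0,"ry":0,"rz":-6.7,"hand":0.008},{"dx":0,"dy":0,"dz":0,"rx":0,"ry":0,"rz":-6.7,"hand":0.008},{"dx":0,"dy":0,"dz":0,"rx":0,"ry":0,"rz":-6.7,"hand":0.008},{"dx":0,"dy":0,"dz":0,"rx":0,"ry":0,"rz":-6.7,"hand":0.008},{"dx":0,"dy":0,"dz":0,"rx":0,"ry":0,"rz":-6.7,"hand":0.008},{"dx":0,"dy":0,"dz":0,"rx":0,"ry":0,"rz":-6.7,"hand":0.008},{"dx":0,"dy":0,"dz":0,"rx":0,"ry":0,"rz":-6.7,"hand":0.008},{"dx":0,"dy":0,"dz":0,"rx":0,"ry":0,"rz":-6.7,"hand":0.008},{"dx":0,"dy":0,"dz":0,"rx":0,"ry":0,"rz":-6.7,"hand":0.008},{"dx":0,"dy":0,"dz":0,"rx":0,"ry":0,"rz":-6.7,"hand":0.008}]' >/dev/null
python3 -m pendant '[{"dx":0,"dy":0,"dz":0,"rx":0,"ry":0,"rz":0,"hand":0.008},{"dx":0,"dy":0,"dz":0,"rx":0,"ry":0,"rz":0,"hand":0.008}]' >/dev/null
python3 go.py .5705 .2225 .06 99.1
python3 - <<'E'
from h import *
c=Cam("wrist"); a=np.radians(9.1); x=np.array([np.cos(a),np.sin(a),0]); y=np.array([-x[1],x[0],0]); o=np.array([.575,.1869,0])
print(c.proj([o+x*sx+y*.035+np.array([0,0,.014]) for sx in (-.022,0,.022)]+[o-y*.04+np.array([0,0,.044])]).round(1).tolist())
cv2.imwrite("pics/w10.png",cv2.resize(c.f[130:380,160:490],None,fx=2.4,fy=2.4,interpolation=cv2.INTER_CUBIC)[:,:,::-1])
E
```

```text
t 22.82 pos [0.57   0.2223 0.1129] yaw 98.79 tilt [-0.0003 -0.    ] q6 -1.47 w 0.0116 g 40.4 F [ 0.5  0.5 -1.3]
before-turn dxyz mm [-0.6  0.2 52.9] rz -0.31 after-turn dxyz [-0.6  0.2 52.9]
[[321.2, 206.0], [321.4, 238.1], [321.5, 268.7], [200.3, 251.4]]
```

View pics/w10.png

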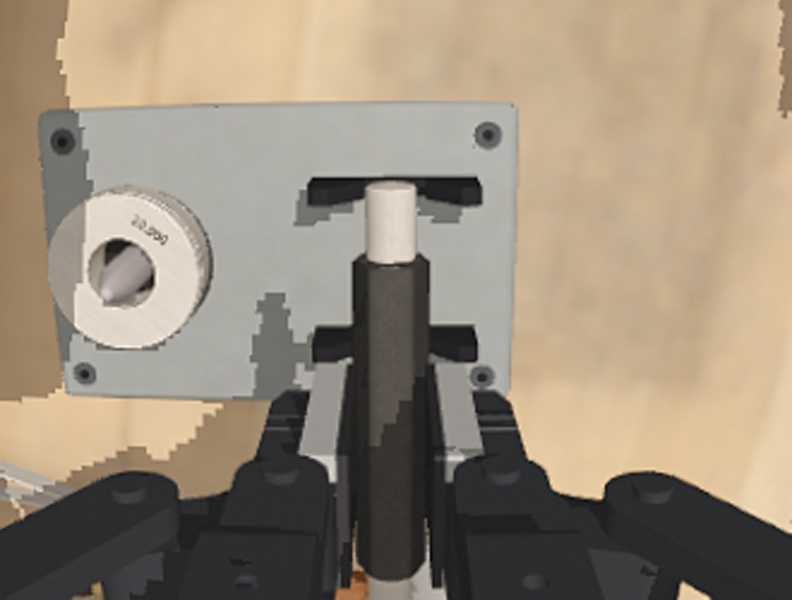

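Wrist view: the ring sits over the post (tip at crop (105,298)). The plug is held lengthwise with the stand's x. The saddles span crop u 308–483 (far, v≈190) and 313–477 (near, v≈343). The handle's far end is at v≈260. Checking alignment in tool coordinates.

```bash
python3 - <<'E'
from h import *
d=manip.get_image("wrist"); M=np.array(d["mount"])
c=Cam.__new__(Cam); c.name="wrist"; c.d=d; c.Rm=M[:3,:3]; c.p=M[:3,3]
Z=.1129
q=lambda U,V,z:(c.plane(160+(U-.7)/2.4,130+(V-.7)/2.4,z)*1e3).round(1)
for n,U,V,z in (("far L",308,178,Z-.028),("far R",483,178,Z-.028),("near L",313,325,Z-.028),("near R",477,325,Z-.028),("post tip",105,298,Z-.044),("handle far end top",391,258,-.0075),("handle near end top",391,578,-.0075)): print(n,q(U,V,z))
E
```

```text
far L [ 26.5 -21.4  84.9]
far R [26.5 24.1 84.9]
near L [-13.9 -21.   84.9]
near R [-13.9  23.5  84.9]
post tip [ -1.4 -73.8  68.9]
handle far end top [29.9  0.1 -7.5]
handle near end top [-30.8   0.1  -7.5]
```

```bash
python3 - <<'E'
from h import *
d=manip.get_image("wrist"); M=np.array(d["mount"])
c=Cam.__new__(Cam); c.name="wrist"; c.d=d; c.Rm=M[:3,:3]; c.p=M[:3,3]
Z=.1129
q=lambda U,V,z:(c.plane(160+(U-.7)/2.4,130+(V-.7)/2.4,z)*1e3).round(1)
for n,U,V,z in (("far base +x",395,178,Z-.010),("near base +x",395,325,Z-.010),("far top -x",395,205,Z-.028),("near top -x",395,362,Z-.028),("plate far",395,104,Z-.01),("plate near",395,398,Z-.01)): print(n,q(U,V,z))
E
```

```text
far base +x [ 23.3   1.3 102.9]
near base +x [-20.1   1.3 102.9]
far top -x [19.3  1.2 84.9]
near top -x [-24.6   1.3  84.9]
plate far [ 44.1   1.2 102.9]
plate near [-43.5   1.4 102.9]
```

The stand's edges now agree with the model to within 1 mm, and the slot's centre lies +1.3 mm in tool y. Lowering the plug.

```bash
python3 -m pendant '[{"dx":0,"dy":0.0013,"dz":0.025,"rx":0,"ry":0,"rz":0,"hand":0.008},{"dx":0,"dy":0,"dz":0.025,"rx":0,"ry":0,"rz":0,"hand":0.008},{"dx":0,"dy":0,"dz":0.02,"rx":0,"ry":0,"rz":0,"hand":0.008},{"dx":0,"dy":0,"dz":0.01,"rx":0,"ry":0,"rz":0,"hand":0.008},{"dx":0,"dy":0,"dz":0.004,"rx":0,"ry":0,"rz":0,"hand":0.008},{"dx":0,"dy":0,"dz":0.004,"rx":0,"ry":0,"rz":0,"hand":0.008},{"dx":0,"dy":0,"dz":0.003,"rx":0,"ry":0,"rz":0,"hand":0.008},{"dx":0,"dy":0,"dz":0.002,"rx":0,"ry":0,"rz":0,"hand":0.008},{"dx":0,"dy":0,"dz":0,"rx":0,"ry":0,"rz":0,"hand":0.008}]' | grep -E "pos|contact"
python3 -m pendant '[{"dx":0,"dy":0,"dz":0.0005,"rx":0,"ry":0,"rz":0,"hand":0.008},{"dx":0,"dy":0,"dz":0.0005,"rx":0,"ry":0,"rz":0,"hand":0.008},{"dx":0,"dy":0,"dz":0.0005,"rx":0,"ry":0,"rz":0,"hand":0.008},{"dx":0,"dy":0,"dz":0,"rx":0,"ry":0,"rz":0,"hand":0.008}]' | grep -E "pos|contact"
```

```text
position: [0.5705, 0.2238, 0.0205]
contact_force: [0.8, 0.6, -1.2]
position: [0.5701, 0.2237, 0.0187]
contact_force: [-0.6, 0.9, 0.3]
```

```bash
python3 -m pendant '[{"dx":0,"dy":0,"dz":0.0005,"rx":0,"ry":0,"rz":0,"hand":0.008},{"dx":0,"dy":0,"dz":0.0005,"rx":0,"ry":0,"rz":0,"hand":0.008},{"dx":0,"dy":0,"dz":0,"rx":0,"ry":0,"rz":0,"hand":0.008}]' | grep -E "pos|contact"
python3 -m pendant '[{"dx":0,"dy":0,"dz":0,"rx":0,"ry":0,"rz":0,"hand":0.012},{"dx":0,"dy":0,"dz":0,"rx":0,"ry":0,"rz":0,"hand":0.016},{"dx":0,"dy":0,"dz":0,"rx":0,"ry":0,"rz":0,"hand":0.022},{"dx":0,"dy":0,"dz":0,"rx":0,"ry":0,"rz":0,"hand":0.028},{"dx":0,"dy":0,"dz":0,"rx":0,"ry":0,"rz":0,"hand":0.032},{"dx":0,"dy":0,"dz":0,"rx":0,"ry":0,"rz":0,"hand":0.032},{"dx":0,"dy":0,"dz":-0.015,"rx":0,"ry":0,"rz":0,"hand":0.032},{"dx":0,"dy":0,"dz":-0.03,"rx":0,"ry":0,"rz":0,"hand":0.04},{"dx":0,"dy":0,"dz":-0.04,"rx":0,"ry":0,"rz":0,"hand":0.04},{"dx":0,"dy":0,"dz":-0.04,"rx":0,"ry":0,"rz":0,"hand":0.04}]' | grep -E "pos|contact|width"
python3 go.py .35 .3 .2 98.8
```

```text
position: [0.5702, 0.2237, 0.018]
contact_force: [-0.7, -0.8, 2.3]
position: [0.5691, 0.2233, 0.1428]
contact_force: [1.2, 0.1, 0.4]
width: 0.0399
t 25.13 pos [0.5691 0.2233 0.1428] yaw 98.96 tilt [-0.0029 -0.0007] q6 -1.47 w 0.0399 g 0.0 F [1.2 0.1 0.4]
before-turn dxyz mm [204.6 109.9 -56.6] rz 0.16 after-turn dxyz [204.9 109.3 -56.6]
```

```bash
python3 -m pendant '[{"dx":0.025,"dy":0.025,"dz":-0.01,"rx":0,"ry":0,"rz":0,"hand":0.04},{"dx":0.025,"dy":0.025,"dz":-0.01,"rx":0,"ry":0,"rz":0,"hand":0.04},{"dx":0.025,"dy":0.025,"dz":-0.01,"rx":0,"ry":0,"rz":0,"hand":0.04},{"dx":0.025,"dy":0.025,"dz":-0.01,"rx":0,"ry":0,"rz":0,"hand":0.04},{"dx":0.025,"dy":0.025,"dz":-0.01,"rx":0,"ry":0,"rz":0,"hand":0.04},{"dx":0.025,"dy":0.025,"dz":-0.01,"rx":0,"ry":0,"rz":0,"hand":0.04},{"dx":0.025,"dy":0.025,"dz":0,"rx":0,"ry":0,"rz":0,"hand":0.04},{"dx":0.025,"dy":0.025,"dz":0,"rx":0,"ry":0,"rz":0,"hand":0.04},{"dx":0.025,"dy":0.025,"dz":0,"rx":0,"ry":0,"rz":0,"hand":0.04},{"dx":0,"dy":0,"dz":0,"rx":0,"ry":0,"rz":0,"hand":0.04},{"dx":0,"dy":0,"dz":0,"rx":0,"ry":0,"rz":0,"hand":0.04}]' | grep -E "pos|contact"
python3 - <<'E'
from h import *
c=Cam("top"); cv2.imwrite("pics/end.png",cv2.resize(c.f[165:265,175:485],(800,258),interpolation=cv2.INTER_CUBIC)[:,:,::-1])
a=cv2.resize(c.f[165:265,175:485],(800,258),interpolation=cv2.INTER_CUBIC)
s=cv2.resize(Cam("side").f[160:350,180:440],(456,333),interpolation=cv2.INTER_CUBIC)
s=np.hstack([s,np.zeros((333,344,3),np.uint8)])
cv2.imwrite("pics/end.png",np.vstack([a,s])[:,:,::-1])
E
```

```text
position: [0.3112, 0.4116, 0.2026]
contact_force: [-0.0, 0.5, 0.1]
```

View pics/end.png

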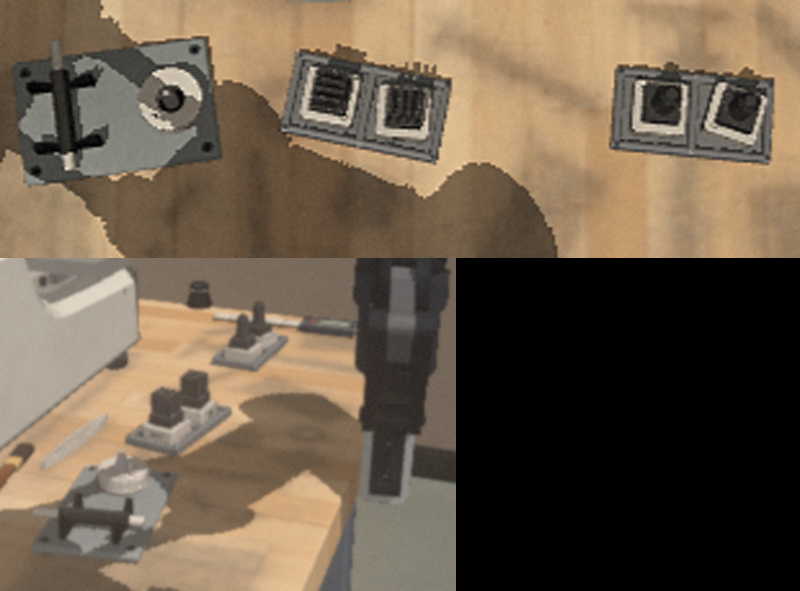

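Final views: the plug lies in both saddles (63,105) and the ring is on the post (172,98). Both electrodes stand upright in their matching pockets, fin at (333,92) and bullet at (660,105), and the filed ones are still in place. The robot is clear, so I'm handing in.

```bash
python3 -c "
from rig import manip; print(manip.sign_off())"
```

```text
the job is handed in; nothing more can be done
None
```

The bench is cleared and the job is handed in at about 26 s on the robot's clock: both loose electrodes stand upright in the free pockets of their matching pallets, the ring gauge is over the post, the plug gauge lies in both saddles, and the two filed electrodes are still in their pockets.

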